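Slide the seed-tray cover home and weigh it down

ROBOT

A 7-joint arm with a two-finger parallel gripper is mounted at the origin on the work surface. World frame = base frame: x ahead of the robot, y to its left, z up, the work surface at z = 0. Lengths are in mm, angles in rad, forces in N, time in s.
With the tool pointing down it reaches from about 350 to 900 mm from the base axis. Payload 8.1 kg.
Tool frame: the origin (TCP) lies on the centre line of the jaws, within the pads' length; the fingertips stand 19 mm ahead of it and the grasp point (between the pads) is the TCP; z points along the fingers, y is the line along which they close (so a half turn about z gives the same grasp; the last joint's range is limited). The gripper opens to 85 mm and grips with 20 to 120 N. Pads are 22 mm wide; open, the fingers measure 114 mm over their backs; the gripper's body (76 mm by 85 mm) begins 54 mm behind the grasp point. The pads swing forward as they close: fully open they stand 13 mm farther back than shut.
Start: joints at [1.05, 0.434, 0.025, 1.573, -0.012, 1.134, -0.075], TCP at [253.573, -571.263, 250.323] pointing down, gripper open.
Joint ranges: [-2.62, 2.62], [-0.44, 2.09], [-1.27, 1.32], [0.08, 2.57], [-1.32, 4.46], [0.12, 2], [-2.74, 2.74]. Speed limits (rad/s): [2.22, 2.22, 3.01, 3.01, 3.14, 3.14, 3.14].

INTERFACE

Orientations are given as a unit quaternion [w, x, y, z].
In Python, from rig import env, viewer gives the robot as it stands.
- The arm moves only by the tool move_arm, never from a script. Its argument "deltas" is a list of rows, each an object of numbers: "tx", "ty", "tz": the shift along the tool's x, y, z in m; "wx", "wy", "wz": the turn, a rotation vector about the tool's x, y, z in rad; "gripper": the finger opening in m, from 0 to 0.0854. A call has 1 to 20 rows; each row shifts and turns the commanded pose from where the row before left it, along the tool's axes as they then stand; what a row does not reach is not made up. A row lasts 1/12 s, in which the tool goes at most 41.7 mm and 7.16 degrees, less where a joint would pass 70% of its speed; a pose out of reach is approached as far as the arm can. A call is refused whole if a number of a shift passes 0.0417 or a number of a turn 0.125, either way. A call with a gripper value outside its range is refused whole. The fingers move at their own pace and stop on an object; "force" is the grip in N (left out, the last holds). Time passes only in rows, so rows that do not move let the fingers close. It gives the time, the measured TCP pose, the force, the opening and the grip force at its end, in the units of the state.
- env.observe(): the state, without advancing time (a new reading comes with each control period).
- viewer.grab_frame(name): name is "scene" or "top" or "wrist"; returns the picture (400x640x3 uint8, red, green, blue); there is no depth.
- viewer.get_calibration(name): a dict with "K" (3x3 intrinsics, pixels), "cam_to_world" (4x4, takes a point from camera to world coordinates); the wrist camera has in their place "tool_from_camera" (4x4, takes a point from camera to tool coordinates, whose origin is the TCP and whose axes are the flange's). Camera axes: x right, y down, z forward; pixel columns grow to the right and rows downward; lengths in mm; the calibration is good to about 2 mm. A picture is of the moment at which its call begins: read the wrist's pose just before it. get_calibration takes no time and is no camera call.
- env.finish_job(): hands the job in; it is judged then, once.
The state is a dict: "t": time; "q": joint angles; "qd": joint speeds; "joint_torque": joint torques, N m; "tool_pos": TCP position; "tcp_rot": TCP orientation; "wrist_force": force on the tool from outside, world axes, zero at the start; "ft_torque": the same for the moment, N m; "opening": opening from 0.0 (shut) to 1.0 (fully open); "gripper_force": force on a finger pad.
Only numpy, scipy, OpenCV 4.12 (cv2) and the standard library are available. Lean on these libraries where they do the work, as an engineer would, in place of code of your own. Each camera call takes 0.05 s, during which the arm holds its last target. There are 200 camera calls.

TASK

Close the bamboo seed tray: press on the top of the thin green cover sheet with your fingertips and slide it along the tray until it goes under the lip and has pushed the stiff draught strip there fully home, never pressing on the sheet with more than about 30 N because it cracks. Only then set the clay weight gently upright on the middle of the sheet (inside the white ring), without dropping it, and let go. Leave the saucer, pot, spray bottle and hand fork where they are.

Things in the scene. Friction and masses are not known exactly. Their poses are not given: they have to be found in the camera images.
- tray: Fixed bamboo seed tray, 290 x 136 mm, 50 mm high, 55 mm at the lip. Origin: centre of its underside, on the bench; x runs along its length, the way the cover slides shut; z up. Rims 8 mm thick all round, tops at z = 50 mm; the channel between them is 274 x 120 mm. Two white marks on the side rims at x = -23 mm show where the sheet's trailing edge ends when shut.
- bed (a point): Point in the middle of the tray (tray x = 0, y = 0) at the level the sheet slides on, z = 40 mm in the tray. For x below 0 this level is a solid deck; for x above 0 it is a 12 mm ledge along each side of an open well of seed plugs, 22 mm deep. Slick to the sheet (friction about 0.2).
- lip (a point): Middle of the top edge of the tray's fixed lip, on the side the sheet comes from. The lip crosses the whole tray, from x = 105 to 145 mm in the tray, underside z = 50 mm, top z = 55 mm.
- home (a point): Where the centre of the sheet's underside is when fully shut: x = 52 mm, y = 0, z = 40 mm in the tray.
- sheet: Loose thin green plastic cover sheet, 150 x 114 x 3 mm, 70 g, with a thin white ring 66 mm across printed round its middle. Origin: centre of its underside; x, its length, points the way it slides shut. Starts flat in the tray's open end, no room behind it; slides some 110 mm. Fingertip friction about 0.5; pressing 12 to 16 N moves it and the strip. It hardly gives: each mm deeper adds about 25 N.
- strip (a joint): The draught strip, a black rubber bar under the tray's lip, 8 x 108 x 9 mm, which slides stiffly along the tray's x (about 2.5 N to move, stays where it is left, no spring). Value in m: 0 fully out, 0.018 fully home (hard stop). It starts between 0 and 0.005. Only the sheet's leading edge can reach it.
- strip_face (a point): Middle of the face of the draught strip that the sheet pushes on; its height in the tray is z = 45 mm. In the tray's frame it is at x = 109 mm plus the strip's joint value.
- weight: Loose solid terracotta weight, about 200 g, 58 mm high: a round foot 60 mm across and 12 mm high, sloping in to an upright round knob, 26 mm across at 18 mm height and 24 mm across at the top. Origin: centre of its underside, z up. Stands on the bench to the left or right of the tray.
- saucer: Bystander: clay saucer, 110 mm across, 22 mm high; origin centre of its underside. Stands on the side of the tray where the weight is not.
- pot: Bystander: black plastic pot, 104 mm across the rim, 95 mm high, beyond the tray; origin centre of its underside.
- bottle: Bystander: white spray bottle, 72 mm across, 184 mm high, with a press-button nozzle, beyond the tray to the right; origin centre of its underside.
- fork: Bystander: red-handled steel hand fork lying flat, 264 mm long along its own y, 70 mm wide, 28 mm high; origin under its middle, beyond the tray.
There are look-alikes about, which are no part of the job. Several things look just like the weight: the one meant starts farthest to the robot's left.

How it is judged:
By the outcome, as a careful person would: the job done as asked, in the order asked, and still so for the second after the job is handed in, with the robot touching nothing.
It also fails if it takes over 64 s, if anything falls off the work surface, if the arm or the gripper's body presses on something with over 40 N, if the wrist force passes 120 N, or if a joint passes its speed limit or range.

## Working session

There is one attempt and no reset: what is moved stays moved. The work goes in short steps, Python scripts to look and compute and a tool call to move; the robot and the scene stay as the last step left them, time stands still between calls to the robot, and variables do not carry over. Pictures are saved under pics/ and viewed, at most 10 in all, crops included, and the job is handed in when it is done.

Besides the shell and the picture viewer there is one more tool, called after "Emit:" as name(argument=value, ...), one argument or row to a line, values as JSON. move_arm: Moves the arm, as the interface text tells. Its arguments: {"type":"object","properties":{"deltas":{"type":"array"},"force":{"type":"number"}},"required":["deltas"]}

```bash
ls; mkdir -p pics
python3 - <<'E'
from rig import env, viewer
import cv2,numpy as np
for n in("scene","top"):
    f=viewer.grab_frame(n); cv2.imwrite(f"pics/{n}0.png",f[:,:,::-1])
    c=viewer.get_calibration(n); print(n,np.round(c["K"],1).tolist(),np.round(c["cam_to_world"],3).tolist())
print(viewer.get_calibration("wrist"))
o=env.observe();print(o)
E
```

```text
pics
scene [[416.8, 0.0, 319.8], [0.0, 416.8, 199.0], [0.0, 0.0, 1.0]] [[0.795, 0.421, -0.437, 1064.098], [0.607, -0.542, 0.581, -667.434], [0.008, -0.727, -0.686, 846.902], [0.0, 0.0, 0.0, 1.0]]
top [[389.1, 0.0, 323.1], [0.0, 389.1, 193.6], [0.0, 0.0, 1.0]] [[-0.02, -0.997, 0.07, 519.486], [-1.0, 0.02, 0.007, -43.073], [-0.009, -0.07, -0.998, 1256.642], [0.0, 0.0, 0.0, 1.0]]
{'K': array([[299.33158557,   0.        , 321.77716602],
       [  0.        , 299.33158557, 198.70614458],
       [  0.        ,   0.        ,   1.        ]]), 'tool_from_camera': array([[-4.60241769e-04, -9.55416982e-01, -2.95259509e-01,
         7.58018114e+01],
       [ 9.99999460e-01, -1.64608345e-04, -1.02612076e-03,
        -7.17045331e-01],
       [ 9.31771019e-04, -2.95259822e-01,  9.55416542e-01,
        -1.25155561e+02],
       [ 0.00000000e+00,  0.00000000e+00,  0.00000000e+00,
         1.00000000e+00]])}
{'t': 0.1, 'q': array([ 1.05038823,  0.4351545 ,  0.02496803,  1.5739812 , -0.01162316,
        1.13397935, -0.07510647]), 'qd': array([-0.00125117, -0.00022623, -0.00100898, -0.0008464 ,  0.00078418,
        0.00068039, -0.00089614]), 'joint_torque': array([ 2.89668707e-03, -6.71757960e+01,  1.02789100e+00, -3.16900599e+01,
        1.57523586e-02,  7.20861703e-03, -2.79027574e-05]), 'tool_pos': array([ 253.39868994, -570.88083441,  249.61323665]), 'tcp_rot': array([-6.61146869e-04,  9.78266892e-01,  2.07348531e-01, -1.92664054e-04]), 'wrist_force': array([ 0.03007431, -0.48117899,  0.2201073 ]), 'ft_torque': array([-0.0167675 , -0.0345447 ,  0.03047803]), 'gripper_force': 0.0, 'opening': 1.0066523694909948}
```

View pics/scene0.png

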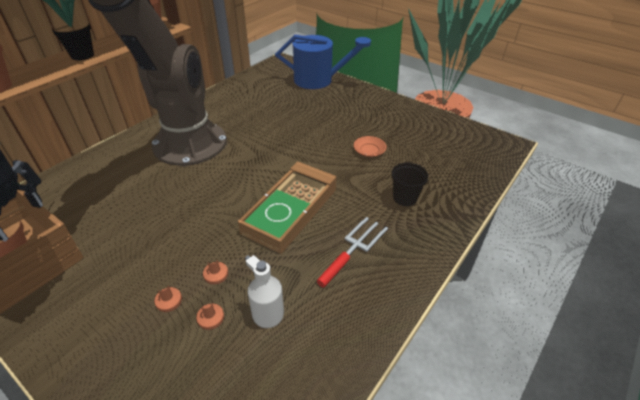

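View pics/top0.png

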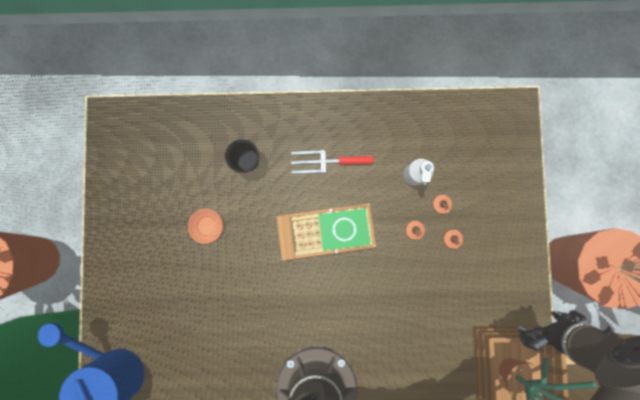

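Top view: the tray has its lip at the left (287,237), the green sheet and ring at (345,229), and the saucer at (205,226). Three weight look-alikes show at top (415,230), (443,204) and (453,239); in the scene view they are at (215,271), (210,315) and (168,298). The robot's left is +y, which is a smaller column in the top view, so I choose top (415,230) = scene (215,271).

```bash
cat > h.py <<'E'
from rig import env, viewer
import cv2,numpy as np
from scipy.spatial.transform import Rotation as R
def cam(n,o=None):
    c=viewer.get_calibration(n)
    if n!="wrist": return c["K"],np.array(c["cam_to_world"])
    o=o or env.observe(); T=np.eye(4); T[:3,:3]=R.from_quat(np.roll(o["tcp_rot"],-1)).as_matrix(); T[:3,3]=o["tool_pos"]
    return c["K"],T@c["tool_from_camera"]
def ray(C,p):
    K,T=C; d=T[:3,:3]@np.linalg.solve(K,[p[0],p[1],1]); return T[:3,3],d/np.linalg.norm(d)
def plane(C,p,z):
    o,d=ray(C,p); return o+d*(z-o[2])/d[2]
def tri(Cs,ps):
    A=0;b=0;P=[]
    for C,p in zip(Cs,ps):
        o,d=ray(C,p); M=np.eye(3)-np.outer(d,d); A=A+M;b=b+M@o;P.append((o,d))
    x=np.linalg.solve(A,b); return x,[np.linalg.norm(np.cross(x-o,d)) for o,d in P]
def mask(f,name):
    h=cv2.cvtColor(f,cv2.COLOR_RGB2HSV); lo,hi={"green":((50,110,60),(80,255,255)),"clay":((4,110,110),(13,255,255)),"white":((0,0,170),(179,70,255))}[name]
    return cv2.inRange(h,lo,hi)
def blobs(m,amin=30):
    n,l,s,c=cv2.connectedComponentsWithStats(m); return [(s[i,4],s[i,:4].tolist(),c[i].round(1).tolist(),(l==i).astype(np.uint8)) for i in range(1,n) if s[i,4]>=amin]
E
python3 - <<'E'
from h import *
np.set_printoptions(precision=1,suppress=True)
F={n:cv2.imread(f"pics/{n}0.png")[:,:,::-1].copy() for n in("scene","top")};C={n:cam(n) for n in F}
for n in F:
    for k in("green","clay"):
        for a,s,c,_ in blobs(mask(F[n],k)): print(n,k,a,s,c,plane(C[n],c,0 if k=="clay" else 43))
# ring
rc={}
for n in F:
    g=max(blobs(mask(F[n],"green")),key=lambda b:b[0]) 
    m=mask(F[n],"green"); 
# sheet: blob near known pixel
for n,p in(("top",(345,229)),("scene",(278,212))):
    w=mask(F[n],"white"); b=min(blobs(w,10),key=lambda b:np.hypot(b[2][0]-p[0],b[2][1]-p[1])); (x,y,ww,hh)=b[1]
    ys,xs=np.nonzero(b[3]); e=cv2.fitEllipse(cv2.convexHull(np.c_[xs,ys].astype(np.int32))); rc[n]=e[0]; print(n,"ring",e,plane(C[n],e[0],43))
print(tri([C["top"],C["scene"]],[rc["top"],rc["scene"]]))
E
```

```text
scene green 2963 [325, 23, 76, 68] [369.6, 54.2] [156.3 897.4  43. ]
scene green 1028 [246, 191, 62, 46] [276.5, 213.4] [ 493.9 -103.5   43. ]
scene green 219 [268, 206, 20, 13] [277.7, 212.0] [492.9 -97.5  43. ]
scene clay 794 [416, 90, 57, 27] [446.8, 101.9] [581.4 802.1   0. ]
scene clay 552 [353, 135, 34, 22] [369.6, 145.4] [496.8 368.1   0. ]
scene clay 52 [6, 220, 20, 18] [17.6, 228.6] [ -55.7 -550.3    0. ]
scene clay 51 [317, 251, 29, 30] [329.9, 264.5] [ 691.9 -126.8    0. ]
scene clay 445 [202, 261, 27, 22] [215.1, 271.9] [ 479.3 -320.4   -0. ]
scene clay 519 [154, 286, 28, 25] [167.5, 298.4] [ 448.4 -441.2    0. ]
scene clay 559 [196, 303, 28, 26] [209.8, 315.5] [ 561.5 -411.2    0. ]
top green 946 [320, 210, 49, 39] [344.2, 229.4] [492.  -97.7  43. ]
top green 211 [336, 221, 17, 17] [344.0, 229.0] [493.3 -97.2  43. ]
top green 5225 [0, 311, 78, 89] [34.4, 358.3] [118.3 857.5  43. ]
top clay 244 [433, 195, 19, 19] [441.6, 203.9] [ 566.8 -415.3    0. ]
top clay 926 [188, 209, 35, 35] [204.9, 225.9] [511.1 349.3   0. ]
top clay 235 [406, 221, 18, 18] [414.3, 229.6] [ 486.  -324.6    0. ]
top clay 262 [444, 230, 19, 19] [452.6, 238.6] [ 454.9 -445.9    0. ]
top clay 3819 [577, 230, 63, 78] [609.3, 268.1] [ 352.3 -937.9    0. ]
top clay 629 [0, 236, 15, 61] [5.4, 265.8] [395.7 992.8   0. ]
top clay 49 [628, 270, 12, 8] [634.9, 273.0] [  335.4 -1017.5     0. ]
top ring ((343.82659912109375, 228.88427734375), (23.518497467041016, 23.923351287841797), 108.421875) [493.6 -96.6  43. ]
scene ring ((277.7133483886719, 212.00828552246094), (18.55418586730957, 26.1492977142334), 84.57454681396484) [492.9 -97.5  43. ]
(array([493.2, -97. ,  42.8]), [np.float64(0.5580691399557618), np.float64(0.5580691399555697)])
```

Emit:
move_arm(
  deltas=[
    {"tx":0.0288,"ty":-0.0259,"tz":-0.0014},
    {"tx":0.0288,"ty":-0.0259,"tz":-0.0014},
    {"tx":0.0288,"ty":-0.0259,"tz":-0.0014},
    {"tx":0.0288,"ty":-0.0259,"tz":-0.0014},
    {"tx":0.0288,"ty":-0.0259,"tz":-0.0014},
    {"tx":0.0288,"ty":-0.0259,"tz":-0.0014},
    {"tx":0.0288,"ty":-0.0259,"tz":-0.0014},
    {"tx":0.0288,"ty":-0.0259,"tz":-0.0014},
    {"tx":0.0288,"ty":-0.0259,"tz":-0.0014},
    {"tx":0.0288,"ty":-0.0259,"tz":-0.0014},
    {"tx":0.0288,"ty":-0.0259,"tz":-0.0014},
    {"tx":0.0288,"ty":-0.0259,"tz":-0.0014},
    {"tx":0.0288,"ty":-0.0259,"tz":-0.0014},
    {"tx":0.0288,"ty":-0.0259,"tz":-0.0014},
    {"tx":0.0288,"ty":-0.0259,"tz":-0.0014},
  ],
)

```text
$.deltas[0]: bad value
```

Emit:
move_arm(
  deltas=[
    {"wz":-0.12},
    {"wz":-0.12},
    {"wz":-0.12},
    {"wz":-0.12},
    {"wz":-0.12},
    {"wz":-0.12},
    {"wz":-0.12},
    {"wz":-0.12},
    {"wz":-0.12},
    {"wz":-0.12},
    {"wz":-0.07},
    {"tx":0},
    {"tx":0},
  ],
)

```text
$.deltas[0]: bad value
```

Run:
```python
from h import *
import pickle
o=env.observe(); f=viewer.grab_frame("wrist"); cv2.imwrite("pics/w1.png",f[:,:,::-1]); pickle.dump(o,open("w1.pkl","wb"))
print(o["t"],o["tool_pos"],o["tcp_rot"],o["wrist_force"],o["q"].round(2))
C=cam("wrist",o)
for k in("green","clay","white"):
    for a,s,c,_ in blobs(mask(f,k),60): print(k,a,s,c,plane(C,c,0 if k=="clay" else 43).round(1))
```

```text
0.1 [ 253.39868994 -570.88083441  249.61323665] [-6.61146869e-04  9.78266892e-01  2.07348531e-01 -1.92664054e-04] [ 0.03007431 -0.48117899  0.2201073 ] [ 1.05  0.44  0.02  1.57 -0.01  1.13 -0.08]
green 273 [577, 251, 63, 71] [616.8, 293.9] [ 265.2 -978.3   43. ]
green 76 [629, 277, 11, 18] [635.3, 284.6] [ 285.6 -990.5   43. ]
clay 12289 [458, 159, 162, 119] [543.8, 212.1] [ 318.7 -862.5    0. ]
clay 2080 [211, 198, 127, 68] [258.2, 228.5] [ 142.7 -524.3    0. ]
clay 71 [582, 226, 32, 8] [597.7, 229.5] [ 327.7 -944.     0. ]
clay 77 [343, 248, 29, 13] [356.2, 254.0] [ 162.1 -662.1    0. ]
clay 7822 [222, 256, 196, 94] [299.5, 306.4] [  50.9 -623.1    0. ]
clay 114 [344, 267, 35, 15] [360.9, 273.5] [ 137.1 -681.6    0. ]
clay 124 [362, 329, 20, 19] [371.3, 338.5] [  42.2 -745.9    0. ]
white 21486 [424, 0, 216, 272] [576.3, 108.8] [ 429.  -786.5   43. ]
white 66 [613, 233, 26, 7] [626.2, 235.6] [ 334.6 -934.    43. ]
white 431 [598, 240, 33, 26] [613.4, 252.0] [ 310.9 -934.6   43. ]
white 4141 [461, 245, 141, 80] [540.0, 287.2] [ 233.4 -882.5   43. ]
white 128 [592, 257, 21, 17] [602.5, 265.2] [ 290.9 -934.3   43. ]
```

View pics/w1.png

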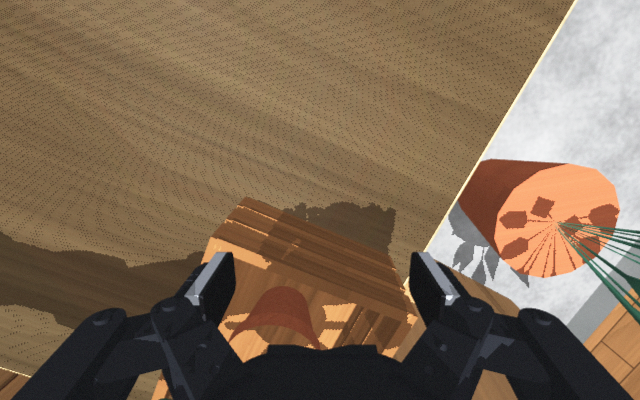

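The arm did not move: the moves were refused, and the picture shows only the start place with the fingers at the bottom, around (320,290). I'll try rows with all the fields given.

Emit:
move_arm(
  deltas=[
    {"tx":0.0288,"ty":-0.0259,"tz":-0.0014,"wx":0,"wy":0,"wz":0,"gripper":0.085},
  ],
)

```text
t: 0.23
tool_pos: [264.5, -541.0, 250.7]
tcp_rot: [0.001, 0.979, 0.203, -0.002]
wrist_force: [-0.1, 0.6, -0.2]
opening: 0.995
gripper_force: 0.0
```

Emit:
move_arm(
  deltas=[
    {"tx":0.0288,"ty":-0.0259,"tz":-0.0014,"wx":0,"wy":0,"wz":0,"gripper":0.085},
    {"tx":0.0288,"ty":-0.0259,"tz":-0.0014,"wx":0,"wy":0,"wz":0,"gripper":0.085},
    {"tx":0.0288,"ty":-0.0259,"tz":-0.0014,"wx":0,"wy":0,"wz":0,"gripper":0.085},
    {"tx":0.0288,"ty":-0.0259,"tz":-0.0014,"wx":0,"wy":0,"wz":0,"gripper":0.085},
    {"tx":0.0288,"ty":-0.0259,"tz":-0.0014,"wx":0,"wy":0,"wz":0,"gripper":0.085},
    {"tx":0.0288,"ty":-0.0259,"tz":-0.0014,"wx":0,"wy":0,"wz":0,"gripper":0.085},
    {"tx":0.0288,"ty":-0.0259,"tz":-0.0014,"wx":0,"wy":0,"wz":0,"gripper":0.085},
    {"tx":0.0288,"ty":-0.0259,"tz":-0.0014,"wx":0,"wy":0,"wz":0,"gripper":0.085},
    {"tx":0.0288,"ty":-0.0259,"tz":-0.0014,"wx":0,"wy":0,"wz":0,"gripper":0.085},
    {"tx":0.0288,"ty":-0.0259,"tz":-0.0014,"wx":0,"wy":0,"wz":0,"gripper":0.085},
    {"tx":0.0288,"ty":-0.0259,"tz":-0.0014,"wx":0,"wy":0,"wz":0,"gripper":0.085},
    {"tx":0.0288,"ty":-0.0259,"tz":-0.0014,"wx":0,"wy":0,"wz":0,"gripper":0.085},
    {"tx":0.0288,"ty":-0.0259,"tz":-0.0014,"wx":0,"wy":0,"wz":0,"gripper":0.085},
    {"tx":0.0288,"ty":-0.0259,"tz":-0.0014,"wx":0,"wy":0,"wz":0,"gripper":0.085},
  ],
)

```text
t: 1.4
tool_pos: [491.1, -39.1, 271.4]
tcp_rot: [0.0, 0.978, 0.207, -0.0]
wrist_force: [1.2, -1.3, -0.7]
opening: 0.995
gripper_force: 0.0
```

Emit:
move_arm(
  deltas=[
    {"tx":0,"ty":0,"tz":0,"wx":0,"wy":0,"wz":-0.12,"gripper":0},
    {"tx":0,"ty":0,"tz":0,"wx":0,"wy":0,"wz":-0.12,"gripper":0},
    {"tx":0,"ty":0,"tz":0,"wx":0,"wy":0,"wz":-0.12,"gripper":0},
    {"tx":0,"ty":0,"tz":0,"wx":0,"wy":0,"wz":-0.12,"gripper":0},
    {"tx":0,"ty":0,"tz":0,"wx":0,"wy":0,"wz":-0.12,"gripper":0},
    {"tx":0,"ty":0,"tz":0,"wx":0,"wy":0,"wz":-0.12,"gripper":0},
    {"tx":0,"ty":0,"tz":0,"wx":0,"wy":0,"wz":-0.12,"gripper":0},
    {"tx":0,"ty":0,"tz":0,"wx":0,"wy":0,"wz":-0.12,"gripper":0},
    {"tx":0,"ty":0,"tz":0,"wx":0,"wy":0,"wz":-0.12,"gripper":0},
    {"tx":0,"ty":0,"tz":0,"wx":0,"wy":0,"wz":-0.12,"gripper":0},
    {"tx":0,"ty":0,"tz":0,"wx":0,"wy":0,"wz":-0.07,"gripper":0},
    {"tx":0,"ty":0,"tz":0,"wx":0,"wy":0,"wz":0,"gripper":0},
    {"tx":0,"ty":0,"tz":0,"wx":0,"wy":0,"wz":0,"gripper":0},
  ],
)

```text
t: 2.48
tool_pos: [490.7, -41.1, 271.2]
tcp_rot: [-0.0, 0.666, 0.746, -0.0]
wrist_force: [0.1, -0.5, -0.2]
opening: 0.002
gripper_force: 0.0
```

Run:
```python
from h import *
import pickle
o=env.observe(); f=viewer.grab_frame("wrist"); cv2.imwrite("pics/w2.png",f[:,:,::-1]); pickle.dump(o,open("w2.pkl","wb"))
print(o["t"],o["tool_pos"],o["tcp_rot"],o["wrist_force"],o["q"].round(2))
C=cam("wrist",o)
for k in("green","clay","white"):
    for a,s,c,_ in blobs(mask(f,k),60): print(k,a,s,c,plane(C,c,0 if k=="clay" else 43).round(1))
```

```text
2.4833 [490.68844346 -41.07020089 271.17269588] [-1.20039427e-04  6.65622891e-01  7.46288243e-01 -1.00381742e-04] [ 0.12648311 -0.52161851 -0.24885751] [ 0.39  0.25 -0.51  1.82  0.13  1.1  -0.05]
green 6557 [271, 155, 96, 114] [317.7, 200.3] [489.7 -76.2  43. ]
green 1793 [294, 192, 50, 46] [318.3, 214.7] [492.5 -95.   43. ]
green 4981 [571, 228, 69, 172] [615.6, 339.6] [ 940.8 -237.3   43. ]
clay 376 [263, 194, 12, 81] [267.6, 230.1] [ 424.2 -142.3    0. ]
clay 222 [0, 393, 55, 7] [23.7, 396.8] [  21.4 -504.2    0. ]
white 217 [303, 83, 6, 72] [305.6, 118.7] [465.3  19.3  43. ]
white 457 [326, 82, 30, 61] [335.2, 104.9] [497.  38.  43.]
white 2138 [463, 96, 73, 123] [496.5, 155.1] [693.6   3.4  43. ]
white 84 [342, 100, 14, 19] [350.4, 110.5] [514.8  33.9  43. ]
white 97 [0, 153, 8, 16] [3.1, 160.9] [112.8 -69.8  43. ]
white 433 [291, 189, 56, 52] [321.9, 215.1] [497.1 -95.   43. ]
white 148 [600, 223, 40, 87] [620.8, 263.5] [ 898.1 -117.9   43. ]
white 86 [413, 336, 17, 14] [421.7, 341.1] [ 662.7 -271.6   43. ]
```

View pics/w2.png

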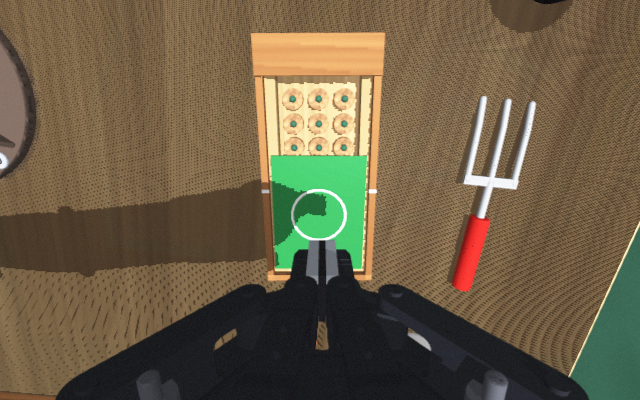

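The wrist view shows the tray almost aligned with the tool. The lip spans rows 33–76, the leading edge of the sheet runs from (271,156) to (366,156), the ring is at (319,215), and the shut marks are at (265,191) and (372,191). The tips show at (322,240).

Run:
```python
from h import *
import pickle
np.set_printoptions(precision=1,suppress=True)
o=pickle.load(open("w2.pkl","rb")); C=cam("wrist",o); f=cv2.imread("pics/w2.png")[:,:,::-1].copy()
g=mask(f,"green")[:, :420]>0
le=[];pl=[];pr=[]
for c in range(276,362,4): le.append((c-0.0,np.nonzero(g[:,c])[0][0]-.5))
for r in range(162,235,4):
    x=np.nonzero(g[r])[0]; pl.append((x[0]-.5,r)); pr.append((x[-1]+.5,r))
W=lambda ps,z:np.array([plane(C,p,z)[:2] for p in ps])
def fit(P): 
    vx,vy,x,y=cv2.fitLine(P.astype(np.float32),cv2.DIST_HUBER,0,.01,.01).ravel(); return np.array([vx,vy]),np.array([x,y])
for n,p in(("lead",le),("left",pl),("right",pr)):
    v,c=fit(W(p,43)); print(n,c,np.degrees(np.arctan2(v[1],v[0])))
w=mask(f,"white"); b=min(blobs(w,100),key=lambda b:abs(b[2][0]-321)+abs(b[2][1]-215)); ys,xs=np.nonzero(b[3])
k=ys<235; e=cv2.fitEllipse(np.c_[xs[k],ys[k]].astype(np.float32)); print("ring",e,plane(C,e[0],43))
# marks
for a,s,c,_ in blobs(w[180:205,250:390].copy(),5): print("mark",a,np.array(c)+[250,180],plane(C,np.array(c)+[250,180],50))
# lip: gray profile across columns
L=cv2.cvtColor(f,cv2.COLOR_RGB2LAB)[:,:,0].astype(int)
E=[]
for c in(290,320,350):
    d=np.diff(L[25:90,c]); i=np.argsort(-abs(d))[:4]+25; print(c,sorted(zip(i.tolist(),d[i-25].tolist())))
for r in(45,65): 
    d=np.diff(L[r,240:400]); i=np.argsort(-abs(d))[:3]+240; print("row",r,sorted(i.tolist()))
for r in (110,240): 
    d=np.diff(L[r,250:390]); i=np.argsort(-abs(d))[:10]+250; print("row",r,sorted(zip(i.tolist(),d[i-250].tolist())))
Ct,Cs=cam("top"),cam("scene")
print("weight rays",ray(Ct,(414.3,229.6)),ray(Cs,(215.1,271.9)))
```

```text
lead [482.6 -21.1] 6.509852
left [434.2 -83.4] -83.83326
right [546.6 -67.4] -83.874535
ring ((318.322509765625, 214.45831298828125), (49.37543487548828, 53.40376281738281), 91.60681915283203) [492.5 -94.7  43. ]
mark 159 [321.7 194.4] [493.5 -66.1  50. ]
mark 34 [372.5 190.6] [553.6 -54.4  50. ]
mark 21 [265. 191.] [425.4 -69.5  50. ]
290 [(31, 33), (32, 62), (74, -32), (83, 92)]
320 [(32, 74), (74, -50), (82, 61), (87, -31)]
350 [(32, 61), (74, -41), (81, 39), (82, 48)]
row 45 [250, 251, 383]
row 65 [252, 382, 383]
row 110 [(263, -63), (265, 81), (278, 89), (289, -55), (295, 64), (320, 79), (341, 80), (360, 93), (370, -84), (372, 84)]
row 240 [(272, 55), (284, 71), (308, -33), (324, 27), (334, 38), (362, 31), (364, -66), (365, -70), (366, 60), (372, -28)]
weight rays (array([ 519.5,  -43.1, 1256.6]), array([-0. , -0.2, -1. ])) (array([1064.1, -667.4,  846.9]), array([-0.5,  0.3, -0.8]))
```

Emit:
move_arm(
  deltas=[
    {"tx":-0.0265,"ty":-0.001,"tz":0.03,"wx":0,"wy":0,"wz":0,"gripper":0},
    {"tx":-0.0265,"ty":-0.001,"tz":0.03,"wx":0,"wy":0,"wz":0,"gripper":0},
    {"tx":-0.0265,"ty":-0.001,"tz":0.03,"wx":0,"wy":0,"wz":0,"gripper":0},
    {"tx":-0.0265,"ty":-0.001,"tz":0.03,"wx":0,"wy":0,"wz":0,"gripper":0},
    {"tx":0,"ty":0,"tz":0.03,"wx":0,"wy":0,"wz":0,"gripper":0},
    {"tx":0,"ty":0,"tz":0.025,"wx":0,"wy":0,"wz":0,"gripper":0},
    {"tx":0,"ty":0,"tz":0.018,"wx":0,"wy":0,"wz":0,"gripper":0},
    {"tx":0,"ty":0,"tz":0,"wx":0,"wy":0,"wz":0,"gripper":0},
    {"tx":0,"ty":0,"tz":0,"wx":0,"wy":0,"wz":0,"gripper":0},
  ],
)

```text
t: 3.28
tool_pos: [498.8, -146.4, 77.9]
tcp_rot: [-0.001, 0.665, 0.747, -0.0]
wrist_force: [-0.1, 0.4, 0.5]
opening: -0.002
gripper_force: 0.0
```

Emit:
move_arm(
  deltas=[
    {"tx":0,"ty":0,"tz":0.004,"wx":0,"wy":0,"wz":0,"gripper":0},
    {"tx":0,"ty":0,"tz":0.004,"wx":0,"wy":0,"wz":0,"gripper":0},
    {"tx":0,"ty":0,"tz":0.001,"wx":0,"wy":0,"wz":0,"gripper":0},
    {"tx":0,"ty":0,"tz":0,"wx":0,"wy":0,"wz":0,"gripper":0},
    {"tx":0,"ty":0,"tz":0,"wx":0,"wy":0,"wz":0,"gripper":0},
  ],
)

```text
t: 3.7
tool_pos: [499.5, -146.7, 69.8]
tcp_rot: [0.0, 0.665, 0.747, 0.0]
wrist_force: [-0.1, 0.6, 1.0]
opening: 0.0
gripper_force: 0.0
```

Emit:
move_arm(
  deltas=[
    {"tx":0,"ty":0,"tz":0.002,"wx":0,"wy":0,"wz":0,"gripper":0},
    {"tx":0,"ty":0,"tz":0.002,"wx":0,"wy":0,"wz":0,"gripper":0},
    {"tx":0,"ty":0,"tz":0.001,"wx":0,"wy":0,"wz":0,"gripper":0},
    {"tx":0,"ty":0,"tz":0,"wx":0,"wy":0,"wz":0,"gripper":0},
  ],
)

```text
t: 4.03
tool_pos: [499.0, -146.6, 64.0]
tcp_rot: [-0.0, 0.665, 0.747, -0.0]
wrist_force: [0.3, -0.3, 0.7]
opening: 0.001
gripper_force: 0.0
```

Emit:
move_arm(
  deltas=[
    {"tx":0,"ty":0,"tz":0.001,"wx":0,"wy":0,"wz":0,"gripper":0},
    {"tx":0,"ty":0,"tz":0,"wx":0,"wy":0,"wz":0,"gripper":0},
    {"tx":0,"ty":0,"tz":0,"wx":0,"wy":0,"wz":0,"gripper":0},
  ],
)

```text
t: 4.28
tool_pos: [499.2, -146.7, 63.2]
tcp_rot: [-0.0, 0.665, 0.747, -0.0]
wrist_force: [0.0, 0.3, -0.3]
opening: 0.001
gripper_force: 0.0
```

Emit:
move_arm(
  deltas=[
    {"tx":0,"ty":0,"tz":0.0007,"wx":0,"wy":0,"wz":0,"gripper":0},
    {"tx":0,"ty":0,"tz":0,"wx":0,"wy":0,"wz":0,"gripper":0},
    {"tx":0,"ty":0,"tz":0,"wx":0,"wy":0,"wz":0,"gripper":0},
  ],
)

```text
t: 4.53
tool_pos: [499.2, -146.6, 62.6]
tcp_rot: [0.0, 0.665, 0.747, -0.0]
wrist_force: [-0.2, -0.5, -0.5]
opening: 0.0
gripper_force: 0.0
```

Emit:
move_arm(
  deltas=[
    {"tx":0,"ty":0,"tz":0.0005,"wx":0,"wy":0,"wz":0,"gripper":0},
    {"tx":0,"ty":0,"tz":0,"wx":0,"wy":0,"wz":0,"gripper":0},
    {"tx":0,"ty":0,"tz":0,"wx":0,"wy":0,"wz":0,"gripper":0},
  ],
)

```text
t: 4.78
tool_pos: [499.3, -146.7, 62.1]
tcp_rot: [0.0, 0.665, 0.747, 0.0]
wrist_force: [-0.7, 1.1, 1.3]
opening: 0.002
gripper_force: 0.4
```

Emit:
move_arm(
  deltas=[
    {"tx":0,"ty":0,"tz":0.0004,"wx":0,"wy":0,"wz":0,"gripper":0},
    {"tx":0,"ty":0,"tz":0,"wx":0,"wy":0,"wz":0,"gripper":0},
    {"tx":0,"ty":0,"tz":0,"wx":0,"wy":0,"wz":0,"gripper":0},
  ],
)

```text
t: 5.03
tool_pos: [499.5, -146.7, 62.1]
tcp_rot: [0.0, 0.665, 0.747, 0.0]
wrist_force: [-1.0, 0.6, 6.2]
opening: 0.0
gripper_force: 3.0
```

Emit:
move_arm(
  deltas=[
    {"tx":0,"ty":0,"tz":0.0003,"wx":0,"wy":0,"wz":0,"gripper":0},
    {"tx":0,"ty":0,"tz":0,"wx":0,"wy":0,"wz":0,"gripper":0},
    {"tx":0,"ty":0,"tz":0,"wx":0,"wy":0,"wz":0,"gripper":0},
  ],
)

```text
t: 5.28
tool_pos: [499.6, -146.7, 62.1]
tcp_rot: [0.001, 0.665, 0.747, 0.0]
wrist_force: [-2.5, 0.2, 9.6]
opening: 0.002
gripper_force: 4.7
```

Emit:
move_arm(
  deltas=[
    {"tx":0,"ty":0,"tz":0.0003,"wx":0,"wy":0,"wz":0,"gripper":0},
    {"tx":0,"ty":0,"tz":0,"wx":0,"wy":0,"wz":0,"gripper":0},
    {"tx":0.002,"ty":0,"tz":0,"wx":0,"wy":0,"wz":0,"gripper":0},
    {"tx":0.002,"ty":0,"tz":0,"wx":0,"wy":0,"wz":0,"gripper":0},
    {"tx":0.002,"ty":0,"tz":0,"wx":0,"wy":0,"wz":0,"gripper":0},
    {"tx":0.002,"ty":0,"tz":0,"wx":0,"wy":0,"wz":0,"gripper":0},
  ],
)

```text
t: 5.78
tool_pos: [499.6, -139.4, 62.1]
tcp_rot: [0.001, 0.665, 0.747, 0.0]
wrist_force: [-0.7, -1.5, 9.6]
opening: 0.0
gripper_force: 4.6
```

Emit:
move_arm(
  deltas=[
    {"tx":0.002,"ty":0,"tz":0.0003,"wx":0,"wy":0,"wz":0,"gripper":0},
    {"tx":0.0025,"ty":0,"tz":0,"wx":0,"wy":0,"wz":0,"gripper":0},
    {"tx":0.0025,"ty":0,"tz":0,"wx":0,"wy":0,"wz":0,"gripper":0},
    {"tx":0.0025,"ty":0,"tz":0,"wx":0,"wy":0,"wz":0,"gripper":0},
    {"tx":0.0025,"ty":0,"tz":0,"wx":0,"wy":0,"wz":0,"gripper":0},
    {"tx":0.0025,"ty":0,"tz":0,"wx":0,"wy":0,"wz":0,"gripper":0},
    {"tx":0.0025,"ty":0,"tz":0,"wx":0,"wy":0,"wz":0,"gripper":0},
  ],
)

```text
t: 6.37
tool_pos: [498.0, -122.5, 62.1]
tcp_rot: [0.002, 0.665, 0.747, 0.001]
wrist_force: [0.8, -2.8, 12.6]
opening: 0.0
gripper_force: 6.0
```

Check that the sheet follows while still pressing.

```bash
cat > s.py <<'E'
from h import *
import sys
np.set_printoptions(precision=1,suppress=True)
T0=np.array([487,-39.1]);u=np.array([-.111,.994]);v=np.array([-.994,-.111])
o=env.observe(); C=cam("wrist",o); f=viewer.grab_frame("wrist"); cv2.imwrite(f"pics/{sys.argv[1]}.png",f[:,:,::-1])
print("tcp tray",u@(o["tool_pos"][:2]-T0),v@(o["tool_pos"][:2]-T0),o["wrist_force"])
g=blobs(mask(f,"green"),300); 
for a,s,c,m in g:
    P=np.array([plane(C,(x,y),43)[:2] for y,x in np.argwhere(m)[::7]])-T0
    print("green",a,s,"tray x",np.percentile(P@u,[.5,99.5]),"y",np.percentile(P@v,[.5,99.5]))
w=mask(f,"white"); 
for a,s,c,m in blobs(w,15):
    q=plane(C,c,50)[:2]-T0
    if abs(q@u)<150 and abs(q@v)<75: print("white",a,s,c,"tray",q@u,q@v)
E
python3 s.py w3
```

```text
tcp tray -84.16579674035293 -1.6366467052414975 [ 0.8 -2.8 12.6]
green 50120 [183, 0, 275, 295] tray x [-104.2   34.5] y [-57.6  56.5]
green 13409 [255, 91, 131, 130] tray x [-62.8  -2.1] y [-31.1  29.7]
white 3074 [247, 83, 146, 145] [319.9, 150.9] tray -27.302726861221046 -0.5535451336176896
white 213 [451, 135, 22, 11] [461.7, 140.5] tray -22.33529140393751 -64.80963298621076
white 223 [163, 136, 22, 11] [173.6, 140.8] tray -23.02357781367673 65.53843853052993
```

Emit:
move_arm(
  deltas=[
    {"tx":0.003,"ty":0,"tz":0,"wx":0,"wy":0,"wz":0,"gripper":0},
    {"tx":0.003,"ty":0,"tz":0,"wx":0,"wy":0,"wz":0,"gripper":0},
    {"tx":0.003,"ty":0,"tz":0,"wx":0,"wy":0,"wz":0,"gripper":0},
    {"tx":0.003,"ty":0,"tz":0,"wx":0,"wy":0,"wz":0,"gripper":0},
    {"tx":0.003,"ty":0,"tz":0,"wx":0,"wy":0,"wz":0,"gripper":0},
    {"tx":0.003,"ty":0,"tz":0,"wx":0,"wy":0,"wz":0,"gripper":0},
    {"tx":0.003,"ty":0,"tz":0,"wx":0,"wy":0,"wz":0,"gripper":0},
    {"tx":0.003,"ty":0,"tz":0,"wx":0,"wy":0,"wz":0,"gripper":0},
  ],
)

```text
t: 7.08
tool_pos: [495.2, -98.6, 62.1]
tcp_rot: [0.002, 0.665, 0.747, 0.001]
wrist_force: [-0.0, -2.5, 12.3]
opening: 0.002
gripper_force: 6.2
```

Emit:
move_arm(
  deltas=[
    {"tx":0.003,"ty":0,"tz":0,"wx":0,"wy":0,"wz":0,"gripper":0},
    {"tx":0.003,"ty":0,"tz":0,"wx":0,"wy":0,"wz":0,"gripper":0},
    {"tx":0.003,"ty":0,"tz":0,"wx":0,"wy":0,"wz":0,"gripper":0},
    {"tx":0.003,"ty":0,"tz":0,"wx":0,"wy":0,"wz":0,"gripper":0},
    {"tx":0.003,"ty":0,"tz":0,"wx":0,"wy":0,"wz":0,"gripper":0},
    {"tx":0.003,"ty":0,"tz":0,"wx":0,"wy":0,"wz":0,"gripper":0},
    {"tx":0.003,"ty":0,"tz":0,"wx":0,"wy":0,"wz":0,"gripper":0},
    {"tx":0.003,"ty":0,"tz":0,"wx":0,"wy":0,"wz":0,"gripper":0},
    {"tx":0.003,"ty":0,"tz":0,"wx":0,"wy":0,"wz":0,"gripper":0},
    {"tx":0.003,"ty":0,"tz":0,"wx":0,"wy":0,"wz":0,"gripper":0},
    {"tx":0,"ty":0,"tz":0,"wx":0,"wy":0,"wz":0,"gripper":0},
  ],
)

```text
t: 8.0
tool_pos: [491.7, -68.0, 62.1]
tcp_rot: [0.001, 0.664, 0.747, 0.001]
wrist_force: [0.8, -0.2, 13.1]
opening: 0.003
gripper_force: 6.6
```

```bash
python3 s.py w4
```

```text
tcp tray -29.268417207198752 -1.4617608541416764 [ 0.8 -0.2 13.1]
green 50117 [184, 0, 274, 295] tray x [-49.3  89.4] y [-57.5  56.7]
green 13410 [255, 91, 131, 130] tray x [-7.9 52.8] y [-30.9  30.1]
white 3075 [247, 83, 146, 145] [319.9, 151.0] tray 27.55354454429499 -0.3370826914066192
white 57 [181, 249, 16, 6] [187.3, 250.6] tray -23.055439948334634 66.57901336062507
white 150 [437, 249, 20, 8] [446.1, 252.5] tray -23.685466458479006 -64.77188478784475
```

Emit:
move_arm(
  deltas=[
    {"tx":0.002,"ty":0,"tz":0.0001,"wx":0,"wy":0,"wz":0,"gripper":0},
    {"tx":0.002,"ty":0,"tz":0,"wx":0,"wy":0,"wz":0,"gripper":0},
    {"tx":0.002,"ty":0,"tz":0,"wx":0,"wy":0,"wz":0,"gripper":0},
    {"tx":0.002,"ty":0,"tz":0,"wx":0,"wy":0,"wz":0,"gripper":0},
    {"tx":0.002,"ty":0,"tz":0,"wx":0,"wy":0,"wz":0,"gripper":0},
    {"tx":0.002,"ty":0,"tz":0,"wx":0,"wy":0,"wz":0,"gripper":0},
    {"tx":0.002,"ty":0,"tz":0,"wx":0,"wy":0,"wz":0,"gripper":0},
    {"tx":0.002,"ty":0,"tz":0,"wx":0,"wy":0,"wz":0,"gripper":0},
    {"tx":0.002,"ty":0,"tz":0,"wx":0,"wy":0,"wz":0,"gripper":0},
  ],
)

```text
t: 8.8
tool_pos: [489.9, -51.5, 62.1]
tcp_rot: [0.002, 0.665, 0.747, 0.001]
wrist_force: [2.5, -6.1, 14.1]
opening: -0.001
gripper_force: 6.6
```

Emit:
move_arm(
  deltas=[
    {"tx":0.002,"ty":0,"tz":0,"wx":0,"wy":0,"wz":0,"gripper":0},
    {"tx":0.002,"ty":0,"tz":0,"wx":0,"wy":0,"wz":0,"gripper":0},
    {"tx":0.002,"ty":0,"tz":0,"wx":0,"wy":0,"wz":0,"gripper":0},
    {"tx":0.002,"ty":0,"tz":0,"wx":0,"wy":0,"wz":0,"gripper":0},
  ],
)

```text
t: 9.13
tool_pos: [489.0, -43.7, 62.1]
tcp_rot: [0.002, 0.665, 0.747, 0.001]
wrist_force: [0.8, -4.7, 13.5]
opening: -0.005
gripper_force: 6.7
```

```bash
python3 s.py w5
```

```text
tcp tray -4.744496398709359 -1.4784811343635718 [ 0.8 -4.7 13.5]
green 45304 [184, 17, 271, 278] tray x [-24.9 107.3] y [-57.2  56.8]
green 13399 [254, 92, 132, 130] tray x [16.1 76.9] y [-30.5  30.2]
white 3061 [247, 84, 146, 144] [319.5, 151.4] tray 51.8933342138871 -0.2615064758980211
white 143 [431, 290, 19, 8] [440.2, 293.6] tray -23.57861696936007 -64.74430407786198
```

Emit:
move_arm(
  deltas=[
    {"tx":0.001,"ty":0,"tz":0.0001,"wx":0,"wy":0,"wz":0,"gripper":0},
    {"tx":0.001,"ty":0,"tz":0,"wx":0,"wy":0,"wz":0,"gripper":0},
    {"tx":0.001,"ty":0,"tz":0,"wx":0,"wy":0,"wz":0,"gripper":0},
    {"tx":0.001,"ty":0,"tz":0,"wx":0,"wy":0,"wz":0,"gripper":0},
    {"tx":0.001,"ty":0,"tz":0,"wx":0,"wy":0,"wz":0,"gripper":0},
  ],
)

```text
t: 9.6
tool_pos: [488.5, -38.8, 62.1]
tcp_rot: [0.002, 0.665, 0.747, 0.001]
wrist_force: [1.4, -6.3, 14.6]
opening: -0.004
gripper_force: 7.3
```

Emit:
move_arm(
  deltas=[
    {"tx":0.001,"ty":0,"tz":0,"wx":0,"wy":0,"wz":0,"gripper":0},
    {"tx":0.001,"ty":0,"tz":0,"wx":0,"wy":0,"wz":0,"gripper":0},
  ],
)

```text
t: 9.77
tool_pos: [488.2, -36.8, 62.0]
tcp_rot: [0.002, 0.665, 0.747, 0.001]
wrist_force: [0.6, -6.3, 14.5]
opening: -0.002
gripper_force: 7.5
```

Emit:
move_arm(
  deltas=[
    {"tx":0.001,"ty":0,"tz":0,"wx":0,"wy":0,"wz":0,"gripper":0},
    {"tx":0.001,"ty":0,"tz":0,"wx":0,"wy":0,"wz":0,"gripper":0},
  ],
)

```text
t: 9.93
tool_pos: [488.0, -34.9, 62.1]
tcp_rot: [0.002, 0.665, 0.747, 0.001]
wrist_force: [1.3, -6.1, 16.3]
opening: 0.0
gripper_force: 7.5
```

```bash
python3 s.py w6
```

```text
tcp tray 4.079400732965854 -1.4664872412792103 [ 1.3 -6.1 16.3]
green 38944 [187, 42, 265, 256] tray x [-16.7 106.6] y [-57.4  56.9]
green 13123 [255, 99, 130, 128] tray x [22.2 82.7] y [-30.6  29.7]
white 2984 [247, 91, 145, 143] [319.6, 156.8] tray 58.23654913920386 -0.3077517009773539
white 27 [439, 305, 9, 5] [444.1, 306.3] tray -22.770680932924453 -67.83092138759905
```

Emit:
move_arm(
  deltas=[
    {"tx":0.001,"ty":0,"tz":0.0002,"wx":0,"wy":0,"wz":0,"gripper":0},
    {"tx":0.001,"ty":0,"tz":0.0001,"wx":0,"wy":0,"wz":0,"gripper":0},
    {"tx":0.001,"ty":0,"tz":0,"wx":0,"wy":0,"wz":0,"gripper":0},
    {"tx":0.001,"ty":0,"tz":0,"wx":0,"wy":0,"wz":0,"gripper":0},
  ],
)

```text
t: 10.32
tool_pos: [487.8, -31.2, 62.0]
tcp_rot: [0.002, 0.665, 0.747, 0.001]
wrist_force: [1.5, -8.0, 17.6]
opening: 0.005
gripper_force: 9.2
```

```bash
python3 s.py w7
```

```text
tcp tray 7.800965398401864 -1.64346304409796 [ 1.5 -8.  17.6]
green 36739 [188, 52, 262, 246] tray x [-13.  106.5] y [-57.4  56.7]
green 12829 [255, 108, 129, 126] tray x [22.  82.5] y [-30.4  30.1]
white 2700 [247, 100, 144, 140] [321.1, 159.2] tray 60.854870401708695 -1.1955645612738743
```

The sheet stays at tray x = 52.3 under an 8 N push, so it is home against the hard stop. Next I lift straight up and look at the weight.

Emit:
move_arm(
  deltas=[
    {"tx":0,"ty":0,"tz":-0.0015,"wx":0,"wy":0,"wz":0,"gripper":0},
    {"tx":0,"ty":0,"tz":-0.003,"wx":0,"wy":0,"wz":0,"gripper":0},
    {"tx":0,"ty":0,"tz":-0.015,"wx":0,"wy":0,"wz":0,"gripper":0},
    {"tx":-0.028,"ty":0,"tz":-0.03,"wx":0,"wy":0,"wz":0,"gripper":0.085},
    {"tx":-0.028,"ty":0,"tz":-0.03,"wx":0,"wy":0,"wz":0,"gripper":0.085},
    {"tx":-0.028,"ty":0,"tz":-0.03,"wx":0,"wy":0,"wz":0,"gripper":0.085},
    {"tx":-0.028,"ty":0,"tz":-0.03,"wx":0,"wy":0,"wz":0,"gripper":0.085},
    {"tx":-0.028,"ty":0,"tz":-0.03,"wx":0,"wy":0,"wz":0,"gripper":0.085},
    {"tx":-0.028,"ty":0,"tz":-0.03,"wx":0,"wy":0,"wz":0,"gripper":0.085},
    {"tx":0,"ty":0,"tz":0,"wx":0,"wy":0,"wz":0,"gripper":0.085},
    {"tx":0,"ty":0,"tz":0,"wx":0,"wy":0,"wz":0,"gripper":0.085},
    {"tx":0,"ty":0,"tz":0,"wx":0,"wy":0,"wz":0,"gripper":0.085},
  ],
)

```text
t: 11.37
tool_pos: [504.5, -195.5, 259.1]
tcp_rot: [-0.001, 0.664, 0.747, -0.0]
wrist_force: [-0.4, 0.8, -0.8]
opening: 0.998
gripper_force: 0.0
```

```bash
cat > k.py <<'E'
from h import *
import sys,pickle
np.set_printoptions(precision=1,suppress=True)
n=sys.argv[1]; o=env.observe(); f=viewer.grab_frame("wrist"); cv2.imwrite(f"pics/{n}.png",f[:,:,::-1]); pickle.dump(o,open(n+".pkl","wb"))
C=cam("wrist",o); print(o["t"],o["tool_pos"],o["tcp_rot"],"px of (482,-323,58):",end="")
K,T=C; p=K@(np.linalg.inv(T)@[482,-323,58,1])[:3]; print(p[:2]/p[2])
for k in("green","clay"):
    for a,s,c,_ in blobs(mask(f,k),150): print(k,a,s,c,plane(C,c,0 if k=="clay" else 43))
E
python3 k.py a1
```

```text
11.3667 [ 504.5 -195.5  259.1] [-0.   0.7  0.7 -0. ] px of (482,-323,58):[291.8 275.7]
green 5234 [266, 0, 115, 47] [323.3, 23.0] [487.7 -39.4  43. ]
green 3854 [585, 229, 55, 171] [621.3, 326.1] [ 937.4 -357.9   43. ]
clay 1478 [276, 234, 44, 43] [297.4, 255.3] [ 484.7 -325.2    0. ]
clay 1299 [326, 295, 41, 44] [346.2, 315.3] [ 568.1 -417.8    0. ]
clay 1295 [250, 305, 41, 42] [270.0, 324.5] [ 453.6 -448.3    0. ]
clay 715 [0, 325, 72, 19] [34.1, 334.0] [  89.1 -509.     0. ]
clay 992 [0, 343, 57, 30] [23.9, 356.6] [  65.6 -556.1    0. ]
clay 455 [0, 373, 32, 27] [11.1, 384.0] [  34.6 -617.     0. ]
```

View pics/a1.png

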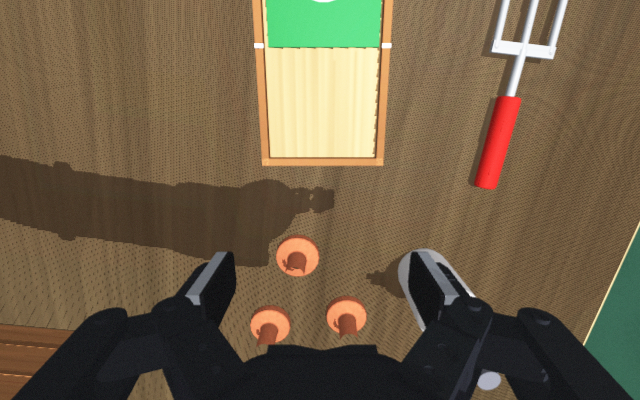

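The target weight is at (297,257), the one nearest the tray; the look-alikes are at (347,316) and (270,325), farther to the right (-y). The trailing edge of the sheet (row 46) lies level with the white marks at (258,45) and (387,45).

Emit:
move_arm(
  deltas=[
    {"tx":-0.021,"ty":-0.0058,"tz":0.018,"wx":0,"wy":0,"wz":0,"gripper":0.085},
    {"tx":-0.021,"ty":-0.0058,"tz":0.018,"wx":0,"wy":0,"wz":0,"gripper":0.085},
    {"tx":-0.021,"ty":-0.0058,"tz":0.018,"wx":0,"wy":0,"wz":0,"gripper":0.085},
    {"tx":-0.021,"ty":-0.0058,"tz":0.018,"wx":0,"wy":0,"wz":0,"gripper":0.085},
    {"tx":-0.021,"ty":-0.0058,"tz":0.018,"wx":0,"wy":0,"wz":0,"gripper":0.085},
    {"tx":-0.021,"ty":-0.0058,"tz":0.018,"wx":0,"wy":0,"wz":0,"gripper":0.085},
    {"tx":0,"ty":0,"tz":0,"wx":0,"wy":0,"wz":0,"gripper":0.085},
    {"tx":0,"ty":0,"tz":0,"wx":0,"wy":0,"wz":0,"gripper":0.085},
    {"tx":0,"ty":0,"tz":0,"wx":0,"wy":0,"wz":0,"gripper":0.085},
  ],
)

```text
t: 12.17
tool_pos: [485.4, -323.5, 151.1]
tcp_rot: [-0.001, 0.664, 0.748, 0.0]
wrist_force: [0.7, 0.5, -0.5]
opening: 1.001
gripper_force: 0.0
```

```bash
python3 k.py a2
python3 - <<'E'
import cv2
f=cv2.imread("pics/a2.png")[130:400,200:440]; cv2.imwrite("pics/a2c.png",cv2.resize(f,None,fx=2.2,fy=2.2))
E
```

```text
12.1667 [ 485.4 -323.5  151.1] [-0.   0.7  0.7  0. ] px of (482,-323,58):[317.5 209. ]
clay 2093 [289, 158, 66, 65] [317.9, 194.7] [ 482.2 -328.5    0. ]
clay 1879 [361, 255, 54, 63] [386.1, 287.2] [ 565.8 -421.6    0. ]
clay 2073 [250, 269, 59, 64] [276.9, 299.4] [ 451.8 -450.4    0. ]
clay 2056 [0, 308, 35, 92] [13.4, 352.0] [ 157.2 -556.3    0. ]
```

View pics/a2c.png

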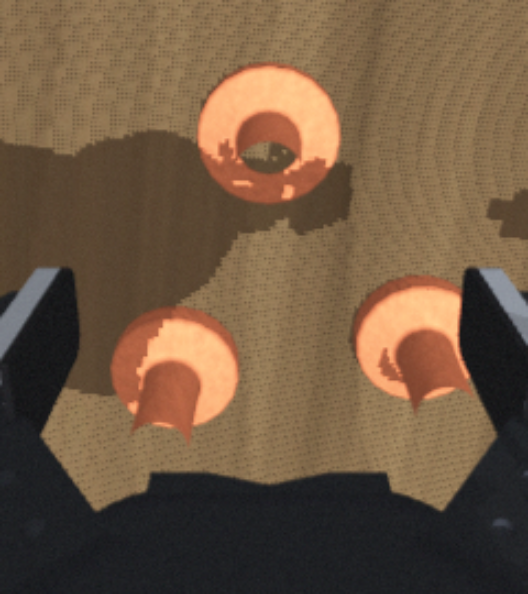

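Run:
```python
from h import *
import pickle
np.set_printoptions(precision=1,suppress=True)
C1,C2=[cam("wrist",pickle.load(open(n+".pkl","rb"))) for n in("a1","a2")]
print("foot tri",tri([C1,C2],[(298,255.5),(322,190.5)]))
for z in(6,12): print(z,plane(C1,(298,255.5),z),plane(C2,(322,190.5),z))
print("scene/top clay tri",tri([C2,cam("top"),cam("scene")],[(322,190.5),(414.5,229.7),(215.3,271.8)]))
print("knob top a2",plane(C2,(322.7,201.4),58), [26/54*2.2*299.3])
```

```text
foot tri (array([ 485.6, -322.3,    5.8]), [np.float64(0.13692284325224155), np.float64(0.13692284325232543)])
6 [ 485.7 -322.2    6. ] [ 485.4 -322.2    6. ]
12 [ 485.9 -319.    12. ] [ 485.2 -320.5   12. ]
scene/top clay tri (array([ 485.4, -322.8,    7.8]), [np.float64(1.053398527058848), np.float64(0.8115740032513354), np.float64(0.6118493553668007)])
knob top a2 [ 485.2 -316.4   58. ] [317.0362962962963]
```

The close crop confirms the choice: the lone weight nearest the tray, with its foot centre at full-frame (322,190). It triangulates to (485.5, -322.3).

Emit:
move_arm(
  deltas=[
    {"tx":0.0012,"ty":0,"tz":0.025,"wx":0,"wy":0,"wz":0,"gripper":0.085},
    {"tx":0,"ty":0,"tz":0.025,"wx":0,"wy":0,"wz":0,"gripper":0.085},
    {"tx":0,"ty":0,"tz":0.025,"wx":0,"wy":0,"wz":0,"gripper":0.085},
    {"tx":0,"ty":0,"tz":0.02,"wx":0,"wy":0,"wz":0,"gripper":0.085},
    {"tx":0,"ty":0,"tz":0.012,"wx":0,"wy":0,"wz":0,"gripper":0.085},
    {"tx":0,"ty":0,"tz":0,"wx":0,"wy":0,"wz":0,"gripper":0.085},
    {"tx":0,"ty":0,"tz":0,"wx":0,"wy":0,"wz":0,"gripper":0.085},
  ],
)

```text
t: 12.8
tool_pos: [485.6, -323.5, 45.3]
tcp_rot: [-0.0, 0.664, 0.748, 0.0]
wrist_force: [-0.0, -0.2, 0.6]
opening: 0.997
gripper_force: 0.0
```

Emit:
move_arm(
  deltas=[
    {"tx":0,"ty":0,"tz":0,"wx":0,"wy":0,"wz":0,"gripper":0.045},
    {"tx":0,"ty":0,"tz":0,"wx":0,"wy":0,"wz":0,"gripper":0.035},
    {"tx":0,"ty":0,"tz":0,"wx":0,"wy":0,"wz":0,"gripper":0.028},
    {"tx":0,"ty":0,"tz":0,"wx":0,"wy":0,"wz":0,"gripper":0.022},
    {"tx":0,"ty":0,"tz":0,"wx":0,"wy":0,"wz":0,"gripper":0.0},
    {"tx":0,"ty":0,"tz":0,"wx":0,"wy":0,"wz":0,"gripper":0},
    {"tx":0,"ty":0,"tz":0,"wx":0,"wy":0,"wz":0,"gripper":0},
    {"tx":0,"ty":0,"tz":0,"wx":0,"wy":0,"wz":0,"gripper":0},
  ],
  force=40,
)

```text
t: 13.47
tool_pos: [485.2, -324.6, 45.6]
tcp_rot: [0.0, 0.665, 0.747, -0.0]
wrist_force: [-2.9, 0.1, 6.9]
opening: 0.28
gripper_force: 39.2
```

Emit:
move_arm(
  deltas=[
    {"tx":0,"ty":0,"tz":-0.002,"wx":0,"wy":0,"wz":0,"gripper":0},
    {"tx":0,"ty":0,"tz":-0.005,"wx":0,"wy":0,"wz":0,"gripper":0},
    {"tx":0,"ty":0,"tz":-0.01,"wx":0,"wy":0,"wz":0,"gripper":0},
    {"tx":0,"ty":0,"tz":-0.02,"wx":0,"wy":0,"wz":0,"gripper":0},
    {"tx":0,"ty":0,"tz":-0.03,"wx":0,"wy":0,"wz":0,"gripper":0},
    {"tx":0,"ty":0,"tz":-0.03,"wx":0,"wy":0,"wz":0,"gripper":0},
    {"tx":0,"ty":0,"tz":0,"wx":0,"wy":0,"wz":0,"gripper":0},
    {"tx":0,"ty":0,"tz":0,"wx":0,"wy":0,"wz":0,"gripper":0},
    {"tx":0,"ty":0,"tz":0,"wx":0,"wy":0,"wz":0,"gripper":0},
  ],
)

```text
t: 14.22
tool_pos: [484.5, -324.2, 141.7]
tcp_rot: [-0.0, 0.665, 0.747, -0.0]
wrist_force: [-0.0, 0.7, -4.2]
opening: 0.283
gripper_force: 39.6
```

```bash
python3 k.py b1
python3 - <<'E'
from rig import viewer
import cv2,numpy as np
s=viewer.grab_frame("scene")[220:320,150:310,::-1]
a=cv2.resize(s,(480,300),interpolation=cv2.INTER_CUBIC); f=cv2.imread("pics/b1.png")[150:400,220:420]
cv2.imwrite("pics/b1c.png",np.hstack([a,cv2.resize(f,(240,300))]))
E
```

```text
14.2167 [ 484.5 -324.2  141.7] [-0.   0.7  0.7 -0. ] px of (482,-323,58):[318.6 212.1]
clay 4821 [270, 185, 104, 145] [316.4, 243.9] [ 485.4 -376.8    0. ]
clay 499 [378, 258, 46, 36] [399.0, 272.2] [ 571.7 -398.3    0. ]
clay 1759 [0, 314, 34, 86] [12.0, 362.2] [ 162.3 -561.2    0. ]
```

View pics/b1c.png

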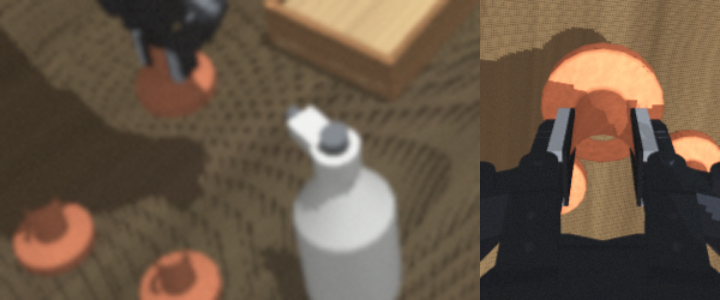

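The weight is held upright and clear of the bench, with the two look-alikes still standing in the scene crop. Its foot outline is centred at full-frame px (322.5,235.5).

Run:
```python
from h import *
import pickle
o=pickle.load(open("b1.pkl","rb"));C=cam("wrist",o)
M=R.from_quat(np.roll(o["tcp_rot"],-1)).as_matrix()
for z in(99,102,105):
    p=plane(C,(322.5,235.5),z); print(z,p.round(1),"tool offset",(M.T@(p-o["tool_pos"])).round(1))
print("to (481.3,12.9):",(M.T@(np.array([481.3,12.9,141.7])-o["tool_pos"])).round(1))
```

```text
99 [ 484.8 -323.1   99. ] tool offset [ 1.1  0.5 42.7]
102 [ 484.7 -321.8  102. ] tool offset [ 2.4  0.4 39.7]
105 [ 484.5 -320.5  105. ] tool offset [ 3.8  0.4 36.7]
to (481.3,12.9): [335.2  36.1  -0. ]
```

Emit:
move_arm(
  deltas=[
    {"tx":0.01,"ty":0.001,"tz":0,"wx":0,"wy":0,"wz":0,"gripper":0},
    {"tx":0.02,"ty":0.002,"tz":0,"wx":0,"wy":0,"wz":0,"gripper":0},
    {"tx":0.031,"ty":0.0033,"tz":0,"wx":0,"wy":0,"wz":0,"gripper":0},
    {"tx":0.031,"ty":0.0033,"tz":0,"wx":0,"wy":0,"wz":0,"gripper":0},
    {"tx":0.031,"ty":0.0033,"tz":0,"wx":0,"wy":0,"wz":0,"gripper":0},
    {"tx":0.031,"ty":0.0033,"tz":0,"wx":0,"wy":0,"wz":0,"gripper":0},
    {"tx":0.031,"ty":0.0033,"tz":0,"wx":0,"wy":0,"wz":0,"gripper":0},
    {"tx":0.031,"ty":0.0033,"tz":0,"wx":0,"wy":0,"wz":0,"gripper":0},
    {"tx":0.031,"ty":0.0033,"tz":0,"wx":0,"wy":0,"wz":0,"gripper":0},
    {"tx":0.031,"ty":0.0033,"tz":0,"wx":0,"wy":0,"wz":0,"gripper":0},
    {"tx":0.031,"ty":0.0033,"tz":0,"wx":0,"wy":0,"wz":0,"gripper":0},
    {"tx":0.016,"ty":0.002,"tz":0,"wx":0,"wy":0,"wz":0,"gripper":0},
    {"tx":0.008,"ty":0.001,"tz":0,"wx":0,"wy":0,"wz":0,"gripper":0},
    {"tx":0,"ty":0,"tz":0.015,"wx":0,"wy":0,"wz":0,"gripper":0},
    {"tx":0,"ty":0,"tz":0.015,"wx":0,"wy":0,"wz":0,"gripper":0},
    {"tx":0,"ty":0,"tz":0,"wx":0,"wy":0,"wz":0,"gripper":0},
    {"tx":0,"ty":0,"tz":0,"wx":0,"wy":0,"wz":0,"gripper":0},
    {"tx":0,"ty":0,"tz":0,"wx":0,"wy":0,"wz":0,"gripper":0},
  ],
)

```text
t: 15.82
tool_pos: [481.6, 10.2, 112.1]
tcp_rot: [-0.0, 0.665, 0.747, -0.0]
wrist_force: [0.2, 0.3, -1.8]
opening: 0.284
gripper_force: 39.7
```

```bash
python3 s.py b2; python3 k.py b3
python3 - <<'E'
from h import *
f=viewer.grab_frame("scene")
cv2.imwrite("pics/b3c.png",np.hstack([cv2.imread("pics/b3.png")[60:360,200:450],cv2.resize(f[140:260,220:350,::-1],(325,300),interpolation=cv2.INTER_CUBIC)]))
E
```

```text
tcp tray 49.64740457878261 -0.14074338031409978 [ 0.2  0.3 -1.8]
green 12289 [234, 143, 178, 148] tray x [ -1.2 103.4] y [-57.2  56.5]
green 888 [277, 175, 91, 40] tray x [58.2 82.5] y [-30.7  29.1]
green 1408 [295, 280, 55, 31] tray x [-23.4   2.2] y [-20.6  19.2]
white 772 [273, 169, 100, 56] [326.2, 187.2] tray 76.00365310819785 -2.889727604166618
15.8667 [482.   10.3 112.3] [0.  0.7 0.7 0. ] px of (482,-323,58):[282.3 543.9]
green 12258 [233, 143, 178, 148] [321.5, 193.1] [479.5  30.4  43. ]
green 878 [277, 175, 90, 38] [321.1, 186.7] [478.7  34.8  43. ]
green 1355 [295, 280, 55, 30] [322.0, 296.6] [489.3 -50.5  43. ]
clay 6278 [271, 186, 102, 99] [321.8, 230.1] [485.  -14.7   0. ]
clay 677 [219, 205, 18, 88] [227.3, 252.4] [405.  -45.3  -0. ]
```

View pics/b3c.png

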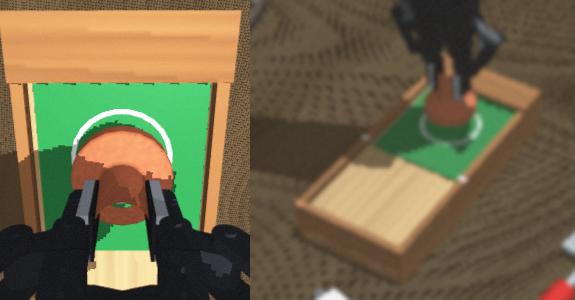

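Emit:
move_arm(
  deltas=[
    {"tx":0,"ty":0,"tz":0.007,"wx":0,"wy":0,"wz":0,"gripper":0},
    {"tx":0,"ty":0,"tz":0.007,"wx":0,"wy":0,"wz":0,"gripper":0},
    {"tx":0,"ty":0,"tz":0.005,"wx":0,"wy":0,"wz":0,"gripper":0},
    {"tx":0,"ty":0,"tz":0.002,"wx":0,"wy":0,"wz":0,"gripper":0},
    {"tx":0,"ty":0,"tz":0,"wx":0,"wy":0,"wz":0,"gripper":0},
    {"tx":0,"ty":0,"tz":0,"wx":0,"wy":0,"wz":0,"gripper":0},
  ],
)

```text
t: 16.47
tool_pos: [481.5, 10.6, 90.5]
tcp_rot: [-0.0, 0.665, 0.747, -0.0]
wrist_force: [0.1, -0.7, -2.2]
opening: 0.284
gripper_force: 39.8
```

Emit:
move_arm(
  deltas=[
    {"tx":0,"ty":0,"tz":0.001,"wx":0,"wy":0,"wz":0,"gripper":0},
    {"tx":0,"ty":0,"tz":0,"wx":0,"wy":0,"wz":0,"gripper":0},
    {"tx":0,"ty":0,"tz":0,"wx":0,"wy":0,"wz":0,"gripper":0},
  ],
)

```text
t: 16.72
tool_pos: [481.7, 10.6, 89.9]
tcp_rot: [0.0, 0.665, 0.747, 0.0]
wrist_force: [0.9, -0.5, -2.8]
opening: 0.281
gripper_force: 39.8
```

Emit:
move_arm(
  deltas=[
    {"tx":0,"ty":0,"tz":0.0007,"wx":0,"wy":0,"wz":0,"gripper":0},
    {"tx":0,"ty":0,"tz":0,"wx":0,"wy":0,"wz":0,"gripper":0},
    {"tx":0,"ty":0,"tz":0,"wx":0,"wy":0,"wz":0,"gripper":0},
  ],
)

```text
t: 16.97
tool_pos: [481.7, 10.5, 89.1]
tcp_rot: [0.0, 0.665, 0.747, -0.0]
wrist_force: [0.7, -0.9, -2.7]
opening: 0.28
gripper_force: 39.8
```

Emit:
move_arm(
  deltas=[
    {"tx":0,"ty":0,"tz":0.0004,"wx":0,"wy":0,"wz":0,"gripper":0},
    {"tx":0,"ty":0,"tz":0,"wx":0,"wy":0,"wz":0,"gripper":0},
    {"tx":0,"ty":0,"tz":0,"wx":0,"wy":0,"wz":0,"gripper":0},
  ],
)

```text
t: 17.22
tool_pos: [481.6, 10.6, 88.7]
tcp_rot: [0.0, 0.665, 0.747, -0.0]
wrist_force: [0.5, -0.6, -2.7]
opening: 0.283
gripper_force: 39.8
```

Emit:
move_arm(
  deltas=[
    {"tx":0,"ty":0,"tz":0.0004,"wx":0,"wy":0,"wz":0,"gripper":0},
    {"tx":0,"ty":0,"tz":0,"wx":0,"wy":0,"wz":0,"gripper":0},
    {"tx":0,"ty":0,"tz":0,"wx":0,"wy":0,"wz":0,"gripper":0},
  ],
)

```text
t: 17.47
tool_pos: [481.8, 10.6, 88.6]
tcp_rot: [0.0, 0.665, 0.747, 0.0]
wrist_force: [-1.0, -0.0, 4.0]
opening: 0.282
gripper_force: 40.5
```

Emit:
move_arm(
  deltas=[
    {"tx":0,"ty":0,"tz":-0.0002,"wx":0,"wy":0,"wz":0,"gripper":0},
    {"tx":0,"ty":0,"tz":0,"wx":0,"wy":0,"wz":0,"gripper":0.025},
    {"tx":0,"ty":0,"tz":0,"wx":0,"wy":0,"wz":0,"gripper":0.028},
    {"tx":0,"ty":0,"tz":0,"wx":0,"wy":0,"wz":0,"gripper":0.032},
    {"tx":0,"ty":0,"tz":0,"wx":0,"wy":0,"wz":0,"gripper":0.04},
    {"tx":0,"ty":0,"tz":0,"wx":0,"wy":0,"wz":0,"gripper":0.055},
    {"tx":0,"ty":0,"tz":0,"wx":0,"wy":0,"wz":0,"gripper":0.06},
    {"tx":0,"ty":0,"tz":0,"wx":0,"wy":0,"wz":0,"gripper":0.06},
  ],
  force=20,
)

```text
t: 18.13
tool_pos: [481.7, 10.5, 88.5]
tcp_rot: [0.0, 0.665, 0.747, -0.0]
wrist_force: [-0.4, -0.4, 0.7]
opening: 0.706
gripper_force: 0.0
```

Emit:
move_arm(
  deltas=[
    {"tx":0,"ty":0,"tz":-0.005,"wx":0,"wy":0,"wz":0,"gripper":0.06},
    {"tx":0,"ty":0,"tz":-0.015,"wx":0,"wy":0,"wz":0,"gripper":0.06},
    {"tx":0,"ty":0,"tz":-0.025,"wx":0,"wy":0,"wz":0,"gripper":0.06},
    {"tx":0,"ty":0,"tz":-0.03,"wx":0,"wy":0,"wz":0,"gripper":0.06},
    {"tx":-0.02,"ty":0,"tz":-0.03,"wx":0,"wy":0,"wz":0,"gripper":0.06},
    {"tx":-0.03,"ty":0,"tz":-0.03,"wx":0,"wy":0,"wz":0,"gripper":0.06},
    {"tx":-0.02,"ty":0,"tz":-0.02,"wx":0,"wy":0,"wz":0,"gripper":0.06},
    {"tx":0,"ty":0,"tz":0,"wx":0,"wy":0,"wz":0,"gripper":0.06},
    {"tx":0,"ty":0,"tz":0,"wx":0,"wy":0,"wz":0,"gripper":0.06},
    {"tx":0,"ty":0,"tz":0,"wx":0,"wy":0,"wz":0,"gripper":0.06},
  ],
)

```text
t: 18.97
tool_pos: [489.2, -57.8, 242.6]
tcp_rot: [-0.0, 0.665, 0.747, -0.0]
wrist_force: [-0.3, -0.5, -0.4]
opening: 0.706
gripper_force: 0.0
```

```bash
python3 s.py c1
python3 - <<'E'
from h import *
f=viewer.grab_frame("scene")
cv2.imwrite("pics/c1c.png",np.hstack([cv2.imread("pics/c1.png")[0:300,180:450],cv2.resize(f[140:260,220:350,::-1],(325,300),interpolation=cv2.INTER_CUBIC)]))
E
```

```text
tcp tray -18.837100240432566 -0.15245539690461918 [-0.3 -0.5 -0.4]
green 9957 [265, 55, 115, 127] tray x [-22.  106.1] y [-56.7  56.3]
green 529 [310, 99, 26, 26] tray x [40.2 64.8] y [-12.5  12.5]
green 2573 [592, 283, 48, 117] tray x [-340.2 -159.8] y [-450.9 -379.5]
white 822 [289, 76, 68, 70] [322.6, 109.3] tray 54.68765361864111 -0.5991968662108744
white 35 [258, 182, 10, 4] [262.4, 183.4] tray -23.33715527313159 64.7647890080514
white 86 [346, 183, 5, 34] [348.0, 198.8] tray -40.45772160968285 -29.420520892344772
white 334 [352, 183, 8, 88] [355.1, 223.4] tray -69.76292509673391 -38.43300116742331
white 448 [361, 182, 12, 73] [366.1, 211.8] tray -55.66928209871199 -50.2862421003954
white 38 [376, 182, 10, 4] [380.3, 183.5] tray -22.751434903906745 -64.2097816300388
```

View pics/c1c.png

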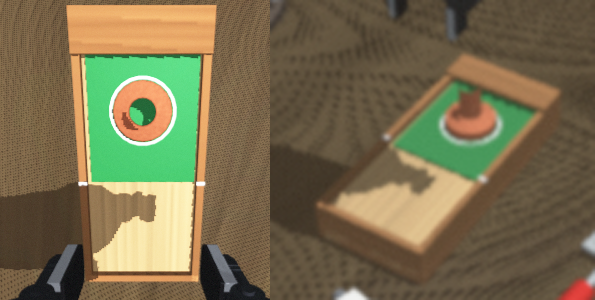

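The weight stands upright inside the ring (crop (142,111)). The trailing edge of the sheet (row 182) is level with both shut marks, and the gripper is clear.

```bash
python3 -c "
from rig import env
print(env.finish_job())"
```

```text
the job is handed in; nothing more can be done
None
```

The job is handed in: the sheet is shut under the lip with the draught strip pushed to its stop (pressing at most about 18 N in the readings), and the clay weight stands upright inside the white ring, released; no verdict came back.

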